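# Put the darkroom chemistry up to temper

### The job

Before a film run the working solutions must be brought to temperature: stand each of the four brown bottles with a red, yellow, blue or green cap in the nest of its own colour on the tempering unit, turned so that its rounded end lies in the nest's rounded end and it stands fully down on the nest's floor. Keep the bottles upright and lower them in gently, do not drop them; leave the white-capped bottle and the white measuring jug where they stand.

Things in the scene. Friction and masses are not known exactly. Their poses are not given: they have to be found in the camera images.
- bottle_red_mid (a point): Loose upright brown bottle, red cap and band, 0.2-0.4 kg. D in plan: 76 mm along its x, 52 along y; half-round -x end (radius 26), flat +x back, flat sides. Body 86 mm tall; 33 mm cap, top at 110, over the round end (12 mm to -x). Point: middle of the D, 55 mm above the underside. Grip across the flat sides (along y), best 10 mm above this point so the gripper clears the cap.
- bottle_yellow_mid (a point): Loose upright brown bottle, yellow cap and band, 0.2-0.4 kg. D in plan: 76 mm along its x, 52 along y; half-round -x end (radius 26), flat +x back, flat sides. Body 86 mm tall; 33 mm cap, top at 110, over the round end (12 mm to -x). Point: middle of the D, 55 mm above the underside. Grip across the flat sides (along y), best 10 mm above this point so the gripper clears the cap.
- bottle_blue_mid (a point): Loose upright brown bottle, blue cap and band, 0.2-0.4 kg. D in plan: 76 mm along its x, 52 along y; half-round -x end (radius 26), flat +x back, flat sides. Body 86 mm tall; 33 mm cap, top at 110, over the round end (12 mm to -x). Point: middle of the D, 55 mm above the underside. Grip across the flat sides (along y), best 10 mm above this point so the gripper clears the cap.
- bottle_green_mid (a point): Loose upright brown bottle, green cap and band, 0.2-0.4 kg. D in plan: 76 mm along its x, 52 along y; half-round -x end (radius 26), flat +x back, flat sides. Body 86 mm tall; 33 mm cap, top at 110, over the round end (12 mm to -x). Point: middle of the D, 55 mm above the underside. Grip across the flat sides (along y), best 10 mm above this point so the gripper clears the cap.
- nest_red_seat (a point): Middle of the floor of the red D-shaped nest, fixed on the tempering unit, floor 40 mm above the bench, 83 x 59 mm; round end to -x, flat to +x. Walls flare 8 mm outward to a mouth 17 mm above the floor. A seated bottle has its x as the nest's x, its middle 55 mm above this point; end for end it will not go down. Nests: a row along y, 110 mm apart, colours in any order.
- nest_yellow_seat (a point): Middle of the floor of the yellow D-shaped nest, fixed on the tempering unit, floor 40 mm above the bench, 83 x 59 mm; round end to -x, flat to +x. Walls flare 8 mm outward to a mouth 17 mm above the floor. A seated bottle has its x as the nest's x, its middle 55 mm above this point; end for end it will not go down. Nests: a row along y, 110 mm apart, colours in any order.
- nest_blue_seat (a point): Middle of the floor of the blue D-shaped nest, fixed on the tempering unit, floor 40 mm above the bench, 83 x 59 mm; round end to -x, flat to +x. Walls flare 8 mm outward to a mouth 17 mm above the floor. A seated bottle has its x as the nest's x, its middle 55 mm above this point; end for end it will not go down. Nests: a row along y, 110 mm apart, colours in any order.
- nest_green_seat (a point): Middle of the floor of the green D-shaped nest, fixed on the tempering unit, floor 40 mm above the bench, 83 x 59 mm; round end to -x, flat to +x. Walls flare 8 mm outward to a mouth 17 mm above the floor. A seated bottle has its x as the nest's x, its middle 55 mm above this point; end for end it will not go down. Nests: a row along y, 110 mm apart, colours in any order.
- bottle_spare_mid (a point): Middle of a fifth bottle of the same shape and size, with white cap and white band, standing among the others: a bystander, to be left alone. Point and axes as for the others.
- jug_mid (a point): Middle (47 mm above its underside) of a loose white measuring jug, 80 mm across the rim, 95 mm tall, handle to its +y: a bystander.
Mind the look-alikes: they are no part of the job. Leave any purple or turquoise look-alike of the part that bears bottle_blue_mid alone.

How it is judged (in metres and radians):
At the end, for the whole second after the job is handed in: Each coloured bottle rests, released, in the nest of its colour: within 10 mm of its middle, middle 51 to 58 mm over its floor (right way round only), upright within 0.06 rad, in line within 0.3 rad. White-capped bottle and jug upright within 25 mm of their starts (horizontal distance between bottle_red_mid and nest_red_seat below 0.01 m and z of bottle_red_mid in the frame of nest_red_seat between 0.051 and 0.058 m and angle between each of bottle_red_mid, bottle_yellow_mid, bottle_blue_mid, bottle_green_mid's own z axis and vertical below 0.06 rad and angle between the x axis of bottle_red_mid and the x axis of nest_red_seat, either way round below 0.3 rad and linear speed of each of bottle_red, bottle_yellow, bottle_blue, bottle_green below 0.02 m/s and angular speed of each of bottle_red, bottle_yellow, bottle_blue, bottle_green below 0.2 rad/s and horizontal distance between bottle_yellow_mid and nest_yellow_seat below 0.01 m and z of bottle_yellow_mid in the frame of nest_yellow_seat between 0.051 and 0.058 m and angle between the x axis of bottle_yellow_mid and the x axis of nest_yellow_seat, either way round below 0.3 rad and horizontal distance between bottle_blue_mid and nest_blue_seat below 0.01 m and z of bottle_blue_mid in the frame of nest_blue_seat between 0.051 and 0.058 m and angle between the x axis of bottle_blue_mid and the x axis of nest_blue_seat, either way round below 0.3 rad and horizontal distance between bottle_green_mid and nest_green_seat below 0.01 m and z of bottle_green_mid in the frame of nest_green_seat between 0.051 and 0.058 m and angle between the x axis of bottle_green_mid and the x axis of nest_green_seat, either way round below 0.3 rad and distance of each of bottle_spare_mid, jug_mid from where it was at the start of the episode below 0.025 m and angle between each of bottle_spare_mid, jug_mid's own z axis and vertical below 0.1 rad); the robot touches nothing.
It fails at once if a coloured bottle leans more than 40 degrees (angle between any of bottle_red_mid, bottle_yellow_mid, bottle_blue_mid, bottle_green_mid's own z axis and vertical above 0.7 rad).
It fails at once if a coloured bottle is dropped: moves faster than 0.6 m/s (a fall of about 20 mm or more) with no finger on it ((linear speed of bottle_red above 0.6 m/s and contact force between bottle_red and the fingers below 0.05 N) or (linear speed of bottle_yellow above 0.6 m/s and contact force between bottle_yellow and the fingers below 0.05 N) or (linear speed of bottle_blue above 0.6 m/s and contact force between bottle_blue and the fingers below 0.05 N) or (linear speed of bottle_green above 0.6 m/s and contact force between bottle_green and the fingers below 0.05 N)).
It fails at once if the white-capped bottle is moved more than 40 mm or knocked over (distance of bottle_spare_mid from where it was at the start of the episode above 0.04 m or angle between bottle_spare_mid's own z axis and vertical above 0.5 rad).
It fails at once if the measuring jug is moved more than 40 mm or knocked over (distance of jug_mid from where it was at the start of the episode above 0.04 m or angle between jug_mid's own z axis and vertical above 0.5 rad).
It also fails if it takes over 99 s, if anything falls off the work surface, if the arm or the gripper's body presses on something with over 40 N, if the wrist force passes 120 N, or if a joint passes its speed limit or range.

### The arm

A 6-joint arm with a two-finger parallel gripper is mounted at the origin on the work surface. World frame = base frame: x ahead of the robot, y to its left, z up, the work surface at z = 0. Lengths are in m, angles in degrees, forces in N, time in s.
With the tool pointing down it reaches from about 0.3 to 0.75 m from the base axis. Payload 8.5 kg.
Tool frame: the origin (TCP) lies at the very end of the fingers, on their centre line; the grasp point (between the pads) lies 19 mm behind it; x points along the fingers, y is the direction in which the jaws open and shut, and the axes are right-handed (so a half turn about x gives the same grasp; the last joint's range is limited). The gripper opens to 85 mm and grips with 20 to 120 N. Pads are 22 mm wide; open, the fingers measure 114 mm over their backs; the gripper's body (76 mm by 85 mm) begins 54 mm behind the grasp point. The pads swing forward as they close: fully open they stand 13 mm farther back than shut.
Start: joints at [58.253, 21.807, 74.336, -0, 83.858, -12.336], TCP at [0.183, 0.519, 0.231] pointing down, gripper open.
Joint ranges: [-178.18, 178.18], [-50.72, 133.34], [12.68, 142.11], [-81.47, 261.47], [9.98, 163.14], [-165.26, 165.26]. Speed limits (degrees/s): [136.94, 136.94, 180, 180, 180, 180].

### API

Orientations are given as a 3x3 rotation matrix whose columns are the frame's x, y, z axes.
In Python, from rig import sensors, cams, env gives the robot as it stands.
- The arm moves only by the shell command python3 -m crank 'ROWS' [FORCE]. ROWS is a JSON object of lists of equal length, an entry for each row: "hand": the closure in counts, from 0 (fully open) to 255 (shut); "translation": the shift along the tool's x, y, z in m, a list of three; "dr": the turn, a rotation vector about the tool's x, y, z in rad, a list of three. A call has 1 to 5 rows; each row is the pose to reach, as a shift and turn from the pose commanded when the call began, along the tool's axes at that moment; what a row does not reach only later rows make up. A row lasts 1/10 s, in which the tool goes at most 50 mm and 8.59 degrees, less where a joint would pass 70% of its speed; a pose out of reach is approached as far as the arm can. A call with a gripper value outside its range is refused whole. The fingers move at their own pace and stop on an object; FORCE is the grip in N (left out, the last holds). Time passes only in rows, so rows that repeat a pose let the fingers close. It gives the time, the measured TCP pose, the force and the opening at its end, in the units of the state.
- sensors.observe(): the state, without advancing time (a new reading comes with each control period).
- cams.get_image(name): name is "scene" or "top" or "wrist"; returns (picture, depth): 400x640x3 uint8, blue, green, red; 400x640 float32, m along the optical axis (not along the pixel's ray), 0 where there is no reading.
- cams.calibration(name): a dict with "vertical_fov" (degrees; the focal length in pixels is half the picture's height over the tangent of half this angle, whatever the lens; pixels are square), "cx", "cy" (the principal point, pixels), "extrinsics" (4x4, takes a point from camera to world coordinates). Camera axes: x right, y down, z forward; pixel columns grow to the right and rows downward; lengths in m; the calibration is good to about 2 mm. The wrist camera is an equidistant fisheye: a pixel r from the principal point sees the ray r / f radians off the axis. A picture is of the moment at which its call begins: read the wrist's pose just before it. calibration takes no time and is no camera call; for the wrist camera it gives the pose at the moment of the call.
- env.close_job(): hands the job in, once; it reports no verdict.
The state is a dict: "time_s": time; "q": joint angles; "qvel": joint speeds; "joint_efforts": joint torques, N m; "position": TCP position; "tool_rot": TCP orientation; "ft_force": force on the tool from outside, world axes, zero at the start; "wrist_torque": the same for the moment, N m; "grip_width": finger opening in m.
Only numpy, scipy, OpenCV 4.12 (cv2) and the standard library are available. Lean on these libraries where they do the work, as an engineer would, in place of code of your own. Each camera call takes 0.05 s, during which the arm holds its last target. There are 200 camera calls.

## Working session

There is one attempt and no reset: what is moved stays moved. The work goes in short steps, Python scripts to look and compute and a shell command to move; the robot and the scene stay as the last step left them, time stands still between calls to the robot, and variables do not carry over. Pictures are saved under pics/ and viewed, about 12 in all and at most 16, crops included, and the job is handed in when it is done.

```bash
ls; mkdir -p pics; python3 - <<'E'
from rig import sensors,cams,env
import cv2,numpy as np
s=sensors.observe();print(s)
for n in("top","scene"):
    im,d=cams.get_image(n);cv2.imwrite(f"pics/{n}0.png",im);np.save(f"pics/{n}0.npy",d);c=cams.calibration(n);print(n,c)
E
```

```text
pics
{'time_s': 0.0, 'q': array([ 5.82520771e+01,  2.18412248e+01,  7.43836024e+01,  1.86781172e-03,
        8.38584645e+01, -1.23357994e+01]), 'qvel': array([ 0.12677208,  0.03565785,  0.0619402 , -0.10263851, -0.00707605,
       -0.00913072]), 'joint_efforts': array([ 2.40540998e-03, -4.48475039e+01, -2.31277996e+01, -9.37961909e-05,
        4.82594929e-03,  1.84487953e-05]), 'position': array([0.1826396 , 0.51848837, 0.23071636]), 'tool_rot': array([[-7.92481828e-04,  3.32363458e-01,  9.43151050e-01],
       [-1.21914110e-03,  9.43150324e-01, -3.32364227e-01],
       [-9.99998943e-01, -1.41322682e-03, -3.42231542e-04]]), 'ft_force': array([ 0.04706021, -0.26501259, -0.40027081]), 'wrist_torque': array([-0.05091693,  0.01364736,  0.04951014]), 'grip_width': 0.08515821078049281}
top {'vertical_fov': 44.93601205301896, 'cx': 314.5151863553753, 'cy': 198.74664431241644, 'extrinsics': array([[ 6.31624494e-05, -9.93485547e-01,  1.13958170e-01,
         3.39790971e-01],
       [-9.99909186e-01, -1.59850052e-03, -1.33814930e-02,
         9.04280673e-02],
       [ 1.34764821e-02, -1.13946975e-01, -9.93395425e-01,
         1.19180226e+00],
       [ 0.00000000e+00,  0.00000000e+00,  0.00000000e+00,
         1.00000000e+00]])}
scene {'vertical_fov': 53.9374042244498, 'cx': 323.9145595203769, 'cy': 198.57731814889345, 'extrinsics': array([[ 0.32391487,  0.51205136, -0.79553916,  1.22904649],
       [ 0.94605579, -0.1685619 ,  0.27670441, -0.15914942],
       [ 0.00758928, -0.84225311, -0.53902886,  0.58854774],
       [ 0.        ,  0.        ,  0.        ,  1.        ]])}
```

View pics/top0.png

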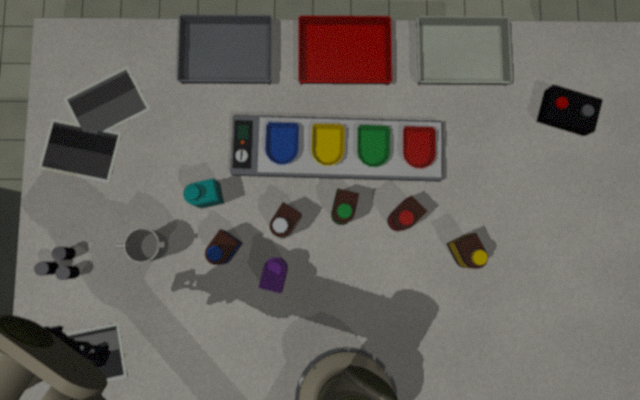

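View pics/scene0.png

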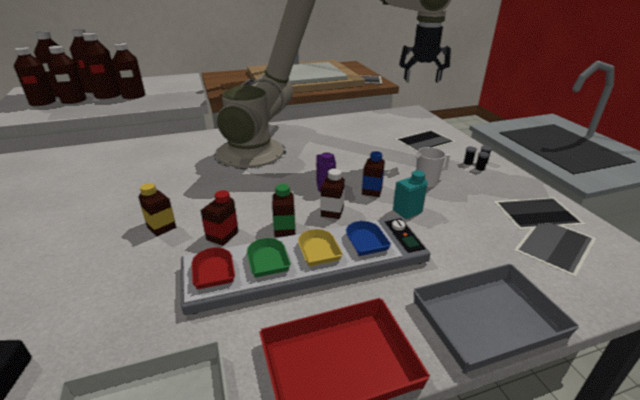

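The top view shows the nests in a row: blue (282,142), yellow (328,145), green (374,147), red (420,147). The capped bottles are blue (214,254), white (280,226), green (345,211), red (406,217) and yellow (480,258). The purple and turquoise look-alikes are at (273,273) and (203,193), and the jug at (142,245). The scene view agrees on all of these.

```bash
cat > h.py <<'E'
import numpy as np,cv2
from rig import sensors,cams,env
def rays(c,uv):
    f=200/np.tan(np.radians(c["vertical_fov"]/2)); uv=np.atleast_2d(uv)
    d=np.c_[(uv[:,0]-c["cx"])/f,(uv[:,1]-c["cy"])/f,np.ones(len(uv))]
    E=c["extrinsics"]; return E[:3,3],d@E[:3,:3].T
def onplane(c,uv,z):
    o,d=rays(c,uv); return o+d*((z-o[2])/d[:,2])[:,None]
def world(c,dep):
    v,u=np.mgrid[:400,:640]; o,d=rays(c,np.c_[u.ravel(),v.ravel()])
    return (o+d*dep.ravel()[:,None]).reshape(400,640,3)
HUE=dict(red=(0,),yellow=(27,),green=(65,),blue=(113,))
def mask(im,col,s=130,v=40):
    h=cv2.cvtColor(im,cv2.COLOR_BGR2HSV).astype(int)
    dh=np.abs((h[...,0]-HUE[col][0]+90)%180-90)
    return (dh<9)&(h[...,1]>s)&(h[...,2]>v)
E
python3 - <<'E'
from h import *
im=cv2.imread("pics/top0.png");d=np.load("pics/top0.npy");c=cams.calibration("top");W=world(c,d)
print("bench z",np.median(W[300:340,180:230,2]))
cap=dict(red=(406,217),yellow=(480,258),green=(345,211),blue=(214,254),white=(280,226))
nest=dict(blue=(282,142),yellow=(328,145),green=(374,147),red=(420,147))
for n,p in nest.items():
    m=mask(im,n)|0; k,l,st,ce=cv2.connectedComponentsWithStats(m.astype(np.uint8))
    i=l[p[1],p[0]]; x,y,w,h,a=st[i]
    P=onplane(c,[[x-.5,y+h/2],[x+w-.5,y+h/2],[x+w/2,y-.5],[x+w/2,y+h-.5]],.057)
    print(n,st[i],"mid",((P[2:,0]).mean()).round(4),P[:2,1].mean().round(4),"size",np.ptp(P[2:,0]).round(3),np.ptp(P[:2,1]).round(3),"floor",W[p[1],p[0]].round(4))
for n,p in cap.items():
    q=onplane(c,p,.11)[0]
    r=np.hypot(W[...,0]-q[0],W[...,1]-q[1])
    t=(r<.075)&(W[...,2]>.078)&(W[...,2]<.125)&(d>0)
    k,l,st,ce=cv2.connectedComponentsWithStats(t.astype(np.uint8)); t=l==l[p[1],p[0]]
    top=t&(W[...,2]>.100); capc=W[top][:,:2].mean(0)
    (cx,cy),(w,h),a=cv2.minAreaRect((W[t][:,:2]*1000).astype(np.float32))
    A=W[t][:,:2]; bx=cv2.boxPoints(((cx,cy),(w,h),a)); e=bx[1]-bx[0],bx[2]-bx[1]; L=max(e,key=np.linalg.norm);L=L/np.linalg.norm(L)
    mid=np.array([cx,cy])/1000; 
    if L@(mid-capc)<0:L=-L
    print(n,"cap",capc.round(4),"zc",np.median(W[top][:,2]).round(3),"mid",mid.round(4),"size",round(w),round(h),"x-yaw",np.degrees(np.arctan2(L[1],L[0])).round(1),"capdir",np.degrees(np.arctan2(*(mid-capc)[::-1])).round(1),np.linalg.norm(mid-capc).round(4))
q=W[245,142];print("jug",q)
cv2.imwrite("pics/crop.png",cv2.resize(im[170:300,180:500],None,fx=2.5,fy=2.5,interpolation=cv2.INTER_CUBIC))
E
```

```text
bench z 0.0003295361043105238
blue [ 266  123   32   41 1153] mid 0.6043 0.1541 size 0.1 0.076 floor [0.6114 0.1541 0.0361]
yellow [ 311  124   34   41 1231] mid 0.6022 0.044 size 0.1 0.081 floor [0.6038 0.0421 0.0385]
green [ 358  126   32   40 1114] mid 0.5989 -0.0662 size 0.098 0.077 floor [ 0.5977 -0.0691  0.0448]
red [ 403  127   33   41 1186] mid 0.5956 -0.1755 size 0.1 0.079 floor [ 0.5991 -0.1819  0.0401]
red cap [ 0.4228 -0.1291] zc 0.11 mid [ 0.4321 -0.1378] size 52 75 x-yaw -45.8 capdir -43.5 0.0127
yellow cap [ 0.3344 -0.2917] zc 0.11 mid [ 0.3453 -0.288 ] size 76 54 x-yaw 26.9 capdir 18.6 0.0115
green cap [0.4379 0.0096] zc 0.11 mid [0.4504 0.0066] size 52 75 x-yaw -13.0 capdir -13.7 0.0129
blue cap [0.3428 0.2988] zc 0.11 mid [0.3528 0.2923] size 52 76 x-yaw -34.8 capdir -33.0 0.0119
white cap [0.4055 0.1537] zc 0.11 mid [0.4162 0.1473] size 52 75 x-yaw -32.2 capdir -31.0 0.0125
jug [0.36201655 0.49362504 0.00615468]
```

View pics/crop.png

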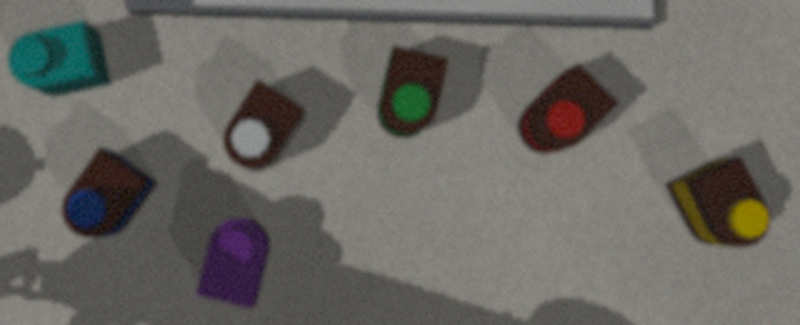

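The depth-based D outlines fit well: sizes are 52x75 and the caps sit 12 mm off centre. The nest row is yawed about -1.5°. The crop confirms the round-end directions. I'll start with blue.

```bash
cat > go.py <<'E'
import sys
from h import *
x,y,z,psi=map(float,sys.argv[1:5])
s=sensors.observe();R=s["tool_rot"];p=s["position"]
f=np.radians(psi+90)
T=np.array([[0,np.cos(f),np.sin(f)],[0,np.sin(f),-np.cos(f)],[-1,0,0]])
from scipy.spatial.transform import Rotation as Ro
print("t",round(s["time_s"],2),"pos",p.round(4),"trans",(R.T@(np.array([x,y,z])-p)).round(4),"dr",Ro.from_matrix(R.T@T).as_rotvec().round(4),"F",s["ft_force"].round(1),"w",s["grip_width"].round(4),"q",s["q"].round(0))
E
python3 go.py .3527 .2921 .21 -34.3
```

```text
Traceback (most recent call last):
  File "go.py", line 8, in <module>
    print("t",round(s["time_s"],2),"pos",p.round(4),"trans",(R.T@(np.array([x,y,z])-p)).round(4),"dr",Ro.from_matrix(R.T@T).as_rotvec().round(4),"F",s["ft_force"].round(1),"w",s["grip_width"].round(4),"q",s["q"].round(0))
                                                                                                                                                                                ^^^^^^^^^^^^^^^^^^^^^
AttributeError: 'float' object has no attribute 'round'
```

```bash
sed -i 's/s\["grip_width"\].round(4)/round(s["grip_width"],4)/' go.py; python3 go.py .3527 .2921 .21 -34.3
```

```text
t 0.1 pos [0.1827 0.5185 0.2308] trans [ 0.0209 -0.157   0.2356] dr [ 2.598e-01 -1.000e-04  1.300e-03] F [-0.3  0.4 -0.7] w 0.0852 q [ 58.  22.  74.   0.  84. -12.]
```

```bash
python3 -m crank '{"hand":[0,0,0,0,0],"translation":[[0.01,-0.025,0.035],[0.02,-0.05,0.075],[0.02,-0.075,0.115],[0.02,-0.1,0.155],[0.02,-0.125,0.19]],"dr":[[0.05,0,0],[0.1,0,0],[0.15,0,0],[0.2,0,0],[0.26,0,0]]}' 60; python3 go.py .3527 .2921 .14 -34.3
```

```text
time_s: 0.6
position: [0.3214, 0.3359, 0.2111]
tool_rot: [[-0.0, 0.566, 0.825], [-0.0, 0.825, -0.566], [-1.0, -0.0, -0.0]]
ft_force: [0.6, 1.0, -0.1]
grip_width: 0.0851
t 0.6 pos [0.3214 0.3359 0.2111] trans [ 0.0711 -0.0184  0.0507] dr [-0.0025 -0.0001  0.0005] F [ 0.6  1.  -0.1] w 0.0851 q [ 32.  14.  89.  -0.  77. -24.]
```

```bash
python3 -m crank '{"hand":[0,0,0,0,0],"translation":[[0.02,-0.009,0.025],[0.05,-0.018,0.05],[0.07,-0.018,0.05],[0.07,-0.018,0.05],[0.07,-0.018,0.05]],"dr":[[0,0,0],[0,0,0],[0,0,0],[0,0,0],[0,0,0]]}' >/dev/null; python3 go.py .3527 .2921 .046 -34.3
python3 - <<'E'
from h import *
im,d=cams.get_image("wrist");cv2.imwrite("pics/w1.png",im)
E
```

```text
t 1.1 pos [0.3516 0.2949 0.1417] trans [ 0.0957 -0.0016  0.0025] dr [ 0.0001 -0.0002  0.0002] F [-1.2  1.2 -0. ] w 0.0851 q [ 25.  18.  97.   0.  65. -31.]
```

View pics/w1.png

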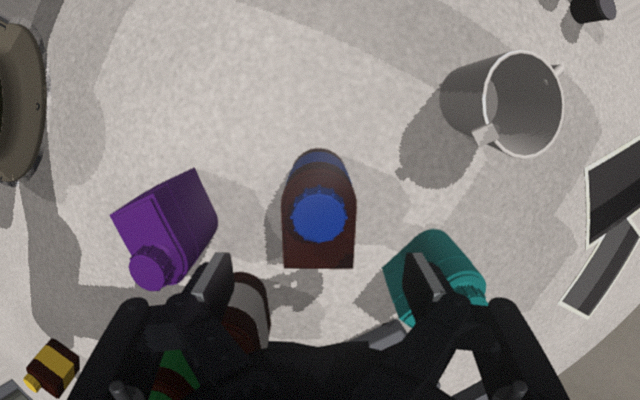

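The wrist view shows the blue bottle square to the jaws, with its cap at (319,215) and the jaws' centre line at about u=318. The neighbouring objects are clear of the fingers.

```bash
python3 -m crank '{"hand":[0,0,0,0,0],"translation":[[0.03,-0.002,0.002],[0.06,-0.002,0.002],[0.08,-0.002,0.002],[0.095,-0.002,0.002],[0.095,-0.002,0.002]],"dr":[[0,0,0],[0,0,0],[0,0,0],[0,0,0],[0,0,0]]}' >/dev/null
python3 go.py .3527 .2921 .046 -34.3
python3 -m crank '{"hand":[255,255,255,255,255],"translation":[[0,0,0],[0,0,0],[0,0,0],[0,0,0],[0,0,0]],"dr":[[0,0,0],[0,0,0],[0,0,0],[0,0,0],[0,0,0]]}' 60
python3 -m crank '{"hand":[255,255,255,255,255],"translation":[[0,0,0],[0,0,0],[0,0,0],[0,0,0],[0,0,0]],"dr":[[0,0,0],[0,0,0],[0,0,0],[0,0,0],[0,0,0]]}' 60
```

```text
t 1.65 pos [0.3517 0.2922 0.0459] trans [-0.0001  0.0005  0.0009] dr [ 0.0009 -0.0007  0.0012] F [-0.2  0.2  1.7] w 0.0855 q [ 25.  27. 104.  -0.  50. -31.]
time_s: 2.15
position: [0.3528, 0.2923, 0.0477]
tool_rot: [[0.003, 0.564, 0.826], [0.001, 0.826, -0.564], [-1.0, 0.003, 0.001]]
ft_force: [-0.8, 1.8, 5.8]
grip_width: 0.0516
time_s: 2.65
position: [0.3528, 0.2923, 0.0477]
tool_rot: [[0.003, 0.564, 0.826], [0.001, 0.826, -0.564], [-1.0, 0.003, 0.001]]
ft_force: [0.0, -0.2, 6.0]
grip_width: 0.0515
```

```bash
python3 -m crank '{"hand":[255,255,255,255,255],"translation":[[-0.02,0,0],[-0.06,0,0],[-0.1,0,0],[-0.14,0,0],[-0.165,0,0]],"dr":[[0,0,0],[0,0,0],[0,0,0],[0,0,0],[0,0,0]]}'; python3 go.py .6043 .1541 .21 -1.5
```

```text
time_s: 3.15
position: [0.3522, 0.292, 0.2146]
tool_rot: [[0.003, 0.563, 0.826], [0.002, 0.826, -0.563], [-1.0, 0.003, 0.002]]
ft_force: [0.4, -0.6, -3.9]
grip_width: 0.0516
t 3.15 pos [0.3522 0.292  0.2146] trans [0.0053 0.0281 0.286 ] dr [-0.5724  0.0029 -0.0026] F [ 0.4 -0.6 -3.9] w 0.0516 q [ 25.  13.  90.   0.  77. -31.]
```

```bash
python3 -m crank '{"hand":[255,255,255,255,255],"translation":[[0,0.002,0.02],[0.002,0.006,0.06],[0.003,0.01,0.1],[0.004,0.014,0.14],[0.005,0.018,0.18]],"dr":[[-0.06,0,0],[-0.13,0,0],[-0.2,0,0],[-0.28,0,0],[-0.36,0,0]]}' >/dev/null; python3 go.py .6043 .1541 .21 -1.5
```

```text
t 3.65 pos [0.5118 0.2043 0.2066] trans [-0.0034 -0.0272  0.1016] dr [-2.092e-01 -2.000e-04 -0.000e+00] F [ 0.4  0.6 -3. ] w 0.0514 q [  9.  23.  77.   0.  80. -67.]
```

```bash
python3 -m crank '{"hand":[255,255,255,255,255],"translation":[[0,-0.009,0.035],[0,-0.018,0.067],[0,-0.025,0.09],[0,-0.027,0.1],[0,-0.027,0.1]],"dr":[[-0.07,0,0],[-0.14,0,0],[-0.2,0,0],[-0.21,0,0],[-0.21,0,0]]}' >/dev/null;  python3 -m crank '{"hand":[255],"translation":[[0,0,0]],"dr":[[0,0,0]]}' >/dev/null; python3 go.py .6043 .1541 .110 -1.5
python3 - <<'E'
from h import *
im,d=cams.get_image("wrist");cv2.imwrite("pics/w2.png",im)
E
```

```text
t 4.25 pos [0.6008 0.156  0.2064] trans [ 0.0964 -0.0019  0.0037] dr [-0.0031 -0.0009 -0.0002] F [-0.3  0.5 -4. ] w 0.0512 q [  4.  30.  65.   0.  85. -85.]
```

View pics/w2.png

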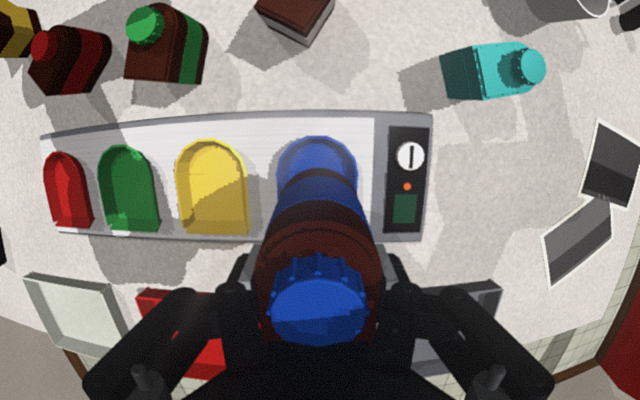

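The bottle hangs upright and in line over the blue nest, whose round end shows at (317,160). I'll lower it.

```bash
python3 -m crank '{"hand":[255,255,255,255,255],"translation":[[0.02,-0.002,0.004],[0.045,-0.002,0.004],[0.07,-0.002,0.004],[0.09,-0.002,0.004],[0.096,-0.002,0.004]],"dr":[[0,0,0],[0,0,0],[0,0,0],[0,0,0],[0,0,0]]}' >/dev/null
python3 go.py .6043 .1541 .088 -1.5
python3 -m crank '{"hand":[255,255,255,255,255],"translation":[[0.005,0,0],[0.01,0,0],[0.015,0,0],[0.019,0,0],[0.0215,0,0]],"dr":[[0,0,0],[0,0,0],[0,0,0],[0,0,0],[0,0,0]]}'
python3 go.py .6043 .1541 .088 -1.5
```

```text
t 4.8 pos [0.6039 0.154  0.1086] trans [0.0206 0.0001 0.0005] dr [-0.002  -0.0039  0.0003] F [ 0.5 -0.7 -3.1] w 0.0515 q [  3.  35.  72.   0.  73. -85.]
time_s: 5.3
position: [0.6057, 0.1532, 0.0887]
tool_rot: [[0.0, 0.029, 1.0], [-0.0, 1.0, -0.029], [-1.0, -0.0, 0.0]]
ft_force: [-0.2, -0.7, -2.7]
grip_width: 0.0513
t 5.3 pos [0.6057 0.1532 0.0887] trans [ 0.0007  0.0008 -0.0014] dr [-0.0027  0.0001  0.    ] F [-0.2 -0.7 -2.7] w 0.0513 q [  3.  36.  73.  -0.  70. -85.]
```

```bash
python3 -m crank '{"hand":[255,255,255],"translation":[[0.001,0,0],[0.002,0,0],[0.002,0,0]],"dr":[[0,0,0],[0,0,0],[0,0,0]]}'
```

```text
time_s: 5.6
position: [0.6057, 0.1533, 0.0877]
tool_rot: [[0.001, 0.029, 1.0], [-0.0, 1.0, -0.029], [-1.0, -0.0, 0.001]]
ft_force: [-3.0, -0.6, 4.5]
grip_width: 0.0514
```

Contact at 4.5 N, so it's on the floor. I'll open and retreat straight up.

```bash
python3 -m crank '{"hand":[120,60,0,0,0],"translation":[[0,0,0],[0,0,0],[0,0,0],[0,0,0],[0,0,0]],"dr":[[0,0,0],[0,0,0],[0,0,0],[0,0,0],[0,0,0]]}' 60
python3 -m crank '{"hand":[0,0,0,0,0],"translation":[[-0.02,0,0],[-0.06,0,0],[-0.1,0,0],[-0.11,0,0],[-0.11,0,0]],"dr":[[0,0,0],[0,0,0],[0,0,0],[0,0,0],[0,0,0]]}'; python3 go.py .4504 .0066 .19 -13.3
python3 - <<'E'
from h import *
im,d=cams.get_image("scene");cv2.imwrite("pics/s2.png",im)
E
```

```text
time_s: 6.1
position: [0.6058, 0.1532, 0.0867]
tool_rot: [[0.0, 0.029, 1.0], [0.0, 1.0, -0.029], [-1.0, 0.0, 0.0]]
ft_force: [-0.5, 0.2, -0.4]
grip_width: 0.085
time_s: 6.6
position: [0.6062, 0.1533, 0.1984]
tool_rot: [[0.004, 0.029, 1.0], [0.0, 1.0, -0.029], [-1.0, 0.0, 0.004]]
ft_force: [0.3, 0.5, 0.3]
grip_width: 0.0855
t 6.6 pos [0.6062 0.1533 0.1984] trans [ 0.0078 -0.1511 -0.1516] dr [ 0.2034  0.0036 -0.0007] F [0.3 0.5 0.3] w 0.0855 q [  3.  31.  65.  -0.  84. -85.]
```

View pics/s2.png

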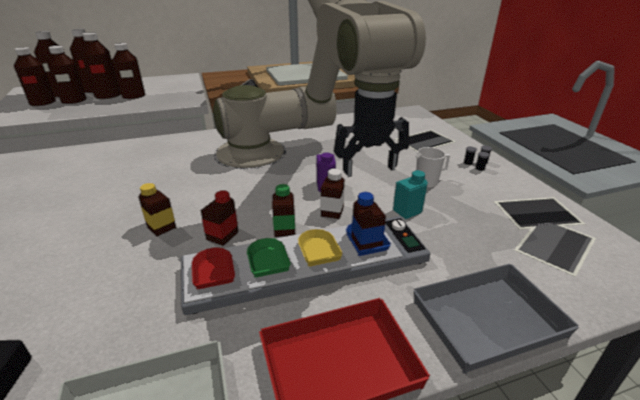

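The blue bottle stands upright in its nest at (368,225). Green is next.

```bash
python3 -m crank '{"hand":[0,0,0,0,0],"translation":[[0,-0.03,-0.03],[0,-0.065,-0.065],[0,-0.1,-0.1],[0.005,-0.13,-0.13],[0.008,-0.151,-0.1515]],"dr":[[0.05,0,0],[0.1,0,0],[0.15,0,0],[0.2,0,0],[0.203,0.004,0]]}' >/dev/null; python3 -m crank '{"hand":[0],"translation":[[0,0,0]],"dr":[[0,0,0]]}' >/dev/null; python3 go.py .4504 .0066 .046 -13.3
```

```text
t 7.25 pos [0.4469 0.0054 0.1871] trans [0.1411 0.0021 0.0044] dr [-0.0026 -0.0089  0.0008] F [-0.7  0.8  0.5] w 0.0855 q [-15.  14.  94.  -0.  73. -91.]
```

```bash
python3 -m crank '{"hand":[0,0,0,0,0],"translation":[[0.035,0.002,0.004],[0.075,0.002,0.004],[0.11,0.002,0.004],[0.135,0.002,0.004],[0.141,0.002,0.004]],"dr":[[0,-0.003,0],[0,-0.006,0],[0,-0.008,0],[0,-0.008,0],[0,-0.008,0]]}' >/dev/null
python3 -m crank '{"hand":[0],"translation":[[0,0,0]],"dr":[[0,0,0]]}' >/dev/null
python3 go.py .4504 .0066 .046 -13.3
python3 - <<'E'
from h import *
im,d=cams.get_image("wrist");cv2.imwrite("pics/w3.png",im)
E
```

```text
t 7.85 pos [0.4534 0.0082 0.0469] trans [ 0.0009 -0.0022 -0.0025] dr [0.0006 0.0013 0.0003] F [ 0.5  0.9 -0.1] w 0.0852 q [-14.  26. 104.  -0.  49. -91.]
```

View pics/w3.png

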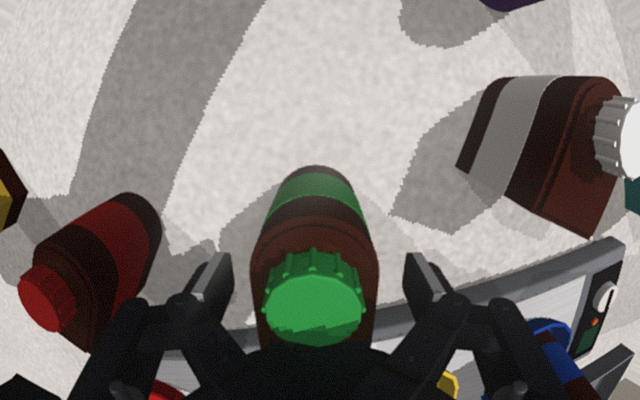

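The green bottle sits centred between the pads at u≈314, with neighbours clear. I'll correct by 2 mm, grip and lift.

```bash
python3 -m crank '{"hand":[0,0,255,255,255],"translation":[[0,-0.002,-0.0025],[0,-0.002,-0.0025],[0,-0.002,-0.0025],[0,-0.002,-0.0025],[0,-0.002,-0.0025]],"dr":[[0,0,0],[0,0,0],[0,0,0],[0,0,0],[0,0,0]]}' 60 >/dev/null
python3 -m crank '{"hand":[255,255,255,255,255],"translation":[[0,0,0],[0,0,0],[0,0,0],[0,0,0],[0,0,0]],"dr":[[0,0,0],[0,0,0],[0,0,0],[0,0,0],[0,0,0]]}' 60
python3 -m crank '{"hand":[255,255,255,255,255],"translation":[[-0.02,0,0],[-0.06,0,0],[-0.1,0,0],[-0.14,0,0],[-0.165,0,0]],"dr":[[0,0,0],[0,0,0],[0,0,0],[0,0,0],[0,0,0]]}'; python3 go.py .5989 -.0662 .21 -1.5
```

```text
time_s: 8.9
position: [0.451, 0.0063, 0.0483]
tool_rot: [[0.005, 0.23, 0.973], [-0.002, 0.973, -0.23], [-1.0, -0.001, 0.005]]
ft_force: [-1.0, 0.6, 5.7]
grip_width: 0.0513
time_s: 9.4
position: [0.4503, 0.0066, 0.2154]
tool_rot: [[0.007, 0.23, 0.973], [-0.002, 0.973, -0.23], [-1.0, -0.0, 0.007]]
ft_force: [0.1, -0.2, -2.3]
grip_width: 0.0509
t 9.4 pos [0.4503 0.0066 0.2154] trans [ 0.0066 -0.0368  0.1613] dr [-0.2055  0.0068  0.0011] F [ 0.1 -0.2 -2.3] w 0.0509 q [-14.  12.  91.  -0.  76. -91.]
```

```bash
python3 -m crank '{"hand":[255,255,255,255,255],"translation":[[0,-0.006,0.025],[0,-0.014,0.06],[0.003,-0.022,0.1],[0.005,-0.03,0.135],[0.006,-0.037,0.161]],"dr":[[-0.04,0,0],[-0.08,0,0],[-0.13,0.003,0],[-0.18,0.006,0],[-0.205,0.006,0]]}' >/dev/null;  python3 -m crank '{"hand":[255,255],"translation":[[0,0,0],[0,0,0]],"dr":[[0,0,0],[0,0,0]]}' >/dev/null; python3 go.py .5989 -.0662 .110 -1.5
```

```text
t 10.1 pos [ 0.5979 -0.0663  0.2065] trans [0.0965 0.0001 0.0014] dr [-0.0012 -0.0043 -0.0001] F [-0.4  0.3 -2.7] w 0.0513 q [ -18.   28.   68.   -0.   84. -106.]
```

```bash
python3 -m crank '{"hand":[255,255,255,255,255],"translation":[[0.02,0,0.001],[0.045,0,0.001],[0.07,0,0.001],[0.09,0,0.001],[0.096,0,0.001]],"dr":[[0,-0.002,0],[0,-0.004,0],[0,-0.004,0],[0,-0.004,0],[0,-0.004,0]]}' >/dev/null
python3 -m crank '{"hand":[255,255,255,255,255],"translation":[[0.005,0,0],[0.01,0,0],[0.015,0,0],[0.019,0,0],[0.02,0,0]],"dr":[[0,0,0],[0,0,0],[0,0,0],[0,0,0],[0,0,0]]}'
python3 -m crank '{"hand":[255,255,255],"translation":[[0.001,0,0],[0.0025,0,0],[0.0025,0,0]],"dr":[[0,0,0],[0,0,0],[0,0,0]]}'
python3 go.py .5989 -.0662 .088 -1.5
```

```text
time_s: 11.1
position: [0.5991, -0.0664, 0.0912]
tool_rot: [[0.001, 0.027, 1.0], [-0.001, 1.0, -0.027], [-1.0, -0.001, 0.002]]
ft_force: [0.1, 1.2, -3.5]
grip_width: 0.0514
time_s: 11.4
position: [0.5992, -0.0664, 0.0889]
tool_rot: [[0.002, 0.027, 1.0], [-0.001, 1.0, -0.027], [-1.0, -0.001, 0.002]]
ft_force: [0.5, 0.2, -3.1]
grip_width: 0.0513
t 11.4 pos [ 0.5992 -0.0664  0.0889] trans [ 0.0009  0.0002 -0.0003] dr [-0.0006  0.0018  0.0006] F [ 0.5  0.2 -3.1] w 0.0513 q [ -18.   34.   77.   -0.   68. -106.]
```

```bash
python3 -m crank '{"hand":[255,255,255],"translation":[[0.001,0,0],[0.002,0,0],[0.002,0,0]],"dr":[[0,0,0],[0,0,0],[0,0,0]]}'
python3 -m crank '{"hand":[120,60,0,0,0],"translation":[[0,0,0],[0,0,0],[0,0,0],[0,0,0],[0,0,0]],"dr":[[0,0,0],[0,0,0],[0,0,0],[0,0,0],[0,0,0]]}' 60
python3 -m crank '{"hand":[0,0,0,0,0],"translation":[[-0.02,0,0],[-0.06,0,0],[-0.1,0,0],[-0.11,0,0],[-0.11,0,0]],"dr":[[0,0,0],[0,0,0],[0,0,0],[0,0,0],[0,0,0]]}' >/dev/null; python3 go.py .4315 -.1373 .19 -45.0
```

```text
time_s: 11.7
position: [0.5993, -0.0665, 0.0884]
tool_rot: [[0.003, 0.027, 1.0], [-0.001, 1.0, -0.027], [-1.0, -0.001, 0.003]]
ft_force: [-4.9, 1.5, 5.9]
grip_width: 0.0514
time_s: 12.2
position: [0.5993, -0.0665, 0.0869]
tool_rot: [[0.002, 0.027, 1.0], [-0.001, 1.0, -0.027], [-1.0, -0.001, 0.002]]
ft_force: [-1.0, -0.1, 0.9]
grip_width: 0.0853
t 12.7 pos [ 0.5995 -0.0665  0.1984] trans [ 0.0076 -0.0752 -0.1661] dr [ 7.587e-01  5.400e-03 -5.000e-04] F [ 0.3 -1.2 -0.6] w 0.0856 q [ -18.   28.   69.   -0.   82. -106.]
```

```bash
python3 -m crank '{"hand":[0,0,0,0,0],"translation":[[0,-0.01,-0.03],[0,-0.027,-0.065],[0,-0.045,-0.1],[0.005,-0.06,-0.135],[0.007,-0.075,-0.166]],"dr":[[0.14,0,0],[0.28,0,0],[0.42,0,0],[0.56,0,0],[0.7,0,0]]}' >/dev/null; python3 -m crank '{"hand":[0,0,0],"translation":[[0,0,0],[0,0,0],[0,0,0]],"dr":[[0.05,0,0],[0.059,0,0],[0.059,0,0]]}' >/dev/null; python3 go.py .4315 -.1373 .046 -45.0
```

```text
t 13.5 pos [ 0.431  -0.1367  0.1887] trans [ 1.427e-01 -1.000e-04  8.000e-04] dr [ 0.0008  0.0001 -0.0006] F [ 0.6 -0.1 -0.3] w 0.0854 q [-33.  14.  93.   0.  72. -78.]
```

```bash
python3 -m crank '{"hand":[0,0,0,0,0],"translation":[[0.035,0,0.001],[0.075,0,0.001],[0.11,0,0.001],[0.135,0,0.001],[0.142,0,0.001]],"dr":[[0,0,0],[0,0,0],[0,0,0],[0,0,0],[0,0,0]]}' >/dev/null
python3 -m crank '{"hand":[0],"translation":[[0,0,0]],"dr":[[0,0,0]]}' >/dev/null
python3 go.py .4315 -.1373 .046 -45
python3 - <<'E'
from h import *
im,d=cams.get_image("wrist");cv2.imwrite("pics/w4.png",im)
E
```

```text
t 14.1 pos [ 0.4321 -0.1373  0.047 ] trans [ 0.001  -0.0004 -0.0004] dr [ 0.001  -0.0002 -0.0004] F [0.1 0.8 0.1] w 0.0856 q [-33.  26. 104.   0.  49. -78.]
```

View pics/w4.png

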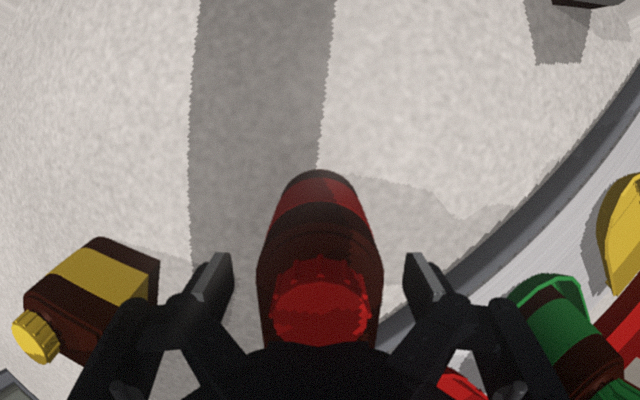

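The red bottle is centred at u≈320 and square to the pads. I'll grip and lift it.

```bash
python3 -m crank '{"hand":[255,255,255,255,255],"translation":[[0,0,0],[0,0,0],[0,0,0],[0,0,0],[0,0,0]],"dr":[[0,0,0],[0,0,0],[0,0,0],[0,0,0],[0,0,0]]}' 60 >/dev/null
python3 -m crank '{"hand":[255,255,255,255,255],"translation":[[0,0,0],[0,0,0],[0,0,0],[0,0,0],[0,0,0]],"dr":[[0,0,0],[0,0,0],[0,0,0],[0,0,0],[0,0,0]]}' 60
python3 -m crank '{"hand":[255,255,255,255,255],"translation":[[-0.02,0,0],[-0.06,0,0],[-0.1,0,0],[-0.14,0,0],[-0.165,0,0]],"dr":[[0,0,0],[0,0,0],[0,0,0],[0,0,0],[0,0,0]]}' >/dev/null; python3 go.py .5956 -.1755 .21 -1.5
```

```text
time_s: 15.15
position: [0.4325, -0.138, 0.0487]
tool_rot: [[0.004, 0.707, 0.707], [-0.002, 0.707, -0.707], [-1.0, 0.001, 0.004]]
ft_force: [-0.5, 0.4, 5.5]
grip_width: 0.0515
t 15.65 pos [ 0.4319 -0.1377  0.2159] trans [0.0068 0.089  0.1424] dr [-7.595e-01  6.000e-03  5.000e-04] F [ 0.2  0.1 -2.7] w 0.0516 q [-33.  13.  91.   0.  76. -78.]
```

```bash
python3 -m crank '{"hand":[255,255,255,255,255],"translation":[[0,0.012,0.02],[0,0.03,0.048],[0.003,0.05,0.08],[0.005,0.068,0.11],[0.006,0.08,0.13]],"dr":[[-0.1,0,0],[-0.22,0,0],[-0.36,0.003,0],[-0.5,0.004,0],[-0.62,0.005,0]]}' >/dev/null; python3 go.py .5956 -.1755 .21 -1.5
```

```text
t 16.15 pos [ 0.5817 -0.1733  0.2065] trans [-0.0035  0.      0.0141] dr [-0.1338 -0.003  -0.0016] F [-0.7 -0.2 -2.2] w 0.0512 q [ -28.   29.   67.    0.   84. -109.]
```

```bash
python3 -m crank '{"hand":[255,255,255,255,255],"translation":[[0,0,0.008],[0,0,0.014],[0,0,0.014],[0,0,0.014],[0,0,0.014]],"dr":[[-0.07,0,0],[-0.135,-0.003,0],[-0.135,-0.003,0],[-0.135,-0.003,0],[-0.135,-0.003,0]]}' >/dev/null; python3 go.py .5956 -.1755 .110 -1.5
```

```text
t 16.65 pos [ 0.5936 -0.1752  0.2072] trans [ 0.0972 -0.0004  0.002 ] dr [-0.0059  0.0003 -0.0013] F [ 0.1  0.1 -2.2] w 0.0515 q [ -27.   30.   65.    0.   85. -116.]
```

```bash
python3 -m crank '{"hand":[255,255,255,255,255],"translation":[[0.02,0,0.002],[0.045,0,0.002],[0.07,0,0.002],[0.09,0,0.002],[0.097,0,0.002]],"dr":[[-0.005,0,0],[-0.005,0,0],[-0.005,0,0],[-0.005,0,0],[-0.005,0,0]]}' >/dev/null
python3 -m crank '{"hand":[255,255,255,255,255],"translation":[[0.005,0,0],[0.01,0,0],[0.015,0,0],[0.019,0,0],[0.02,0,0]],"dr":[[0,0,0],[0,0,0],[0,0,0],[0,0,0],[0,0,0]]}'
python3 -m crank '{"hand":[255,255,255],"translation":[[0.001,0,0],[0.002,0,0],[0.002,0,0]],"dr":[[0,0,0],[0,0,0],[0,0,0]]}'
python3 go.py .5956 -.1755 .088 -1.5
```

```text
time_s: 17.65
position: [0.596, -0.1752, 0.0897]
tool_rot: [[0.0, 0.026, 1.0], [0.001, 1.0, -0.026], [-1.0, 0.001, 0.0]]
ft_force: [0.1, -0.2, -2.2]
grip_width: 0.0514
time_s: 17.95
position: [0.5962, -0.1753, 0.0889]
tool_rot: [[0.001, 0.026, 1.0], [0.001, 1.0, -0.026], [-1.0, 0.001, 0.001]]
ft_force: [-3.7, 1.4, 4.5]
grip_width: 0.0512
t 17.95 pos [ 0.5962 -0.1753  0.0889] trans [ 0.0009 -0.0002 -0.0006] dr [ 0.0005  0.0013 -0.0008] F [-3.7  1.4  4.5] w 0.0512 q [ -27.   36.   74.    0.   70. -116.]
```

```bash
python3 -m crank '{"hand":[120,60,0,0,0],"translation":[[0,0,0],[0,0,0],[0,0,0],[0,0,0],[0,0,0]],"dr":[[0,0,0],[0,0,0],[0,0,0],[0,0,0],[0,0,0]]}' 60
python3 -m crank '{"hand":[0,0,0,0,0],"translation":[[-0.02,0,0],[-0.06,0,0],[-0.1,0,0],[-0.11,0,0],[-0.11,0,0]],"dr":[[0,0,0],[0,0,0],[0,0,0],[0,0,0],[0,0,0]]}' >/dev/null; python3 -m crank '{"hand":[0,0,0,0,0],"translation":[[0,0,0],[0,0,0],[0,0,0],[0,0,0],[0,0,0]],"dr":[[0.15,0,0],[0.3,0,0],[0.45,0,0],[0.6,0,0],[0.75,0,0]]}' >/dev/null;  python3 -m crank '{"hand":[0,0,0,0,0],"translation":[[0,0,0],[0,0,0],[0,0,0],[0,0,0],[0,0,0]],"dr":[[0.15,0,0],[0.3,0,0],[0.45,0,0],[0.6,0,0],[0.75,0,0]]}' >/dev/null; python3 go.py .345 -.287 .19 -153
```

```text
time_s: 18.45
position: [0.5961, -0.1753, 0.0878]
tool_rot: [[0.0, 0.026, 1.0], [0.001, 1.0, -0.026], [-1.0, 0.001, 0.0]]
ft_force: [0.3, -0.5, 0.5]
grip_width: 0.0857
t 19.95 pos [ 0.5955 -0.1751  0.1957] trans [ 0.0061 -0.2546  0.1021] dr [ 1.1383 -0.0013  0.0041] F [-0.5  0.2  0.1] w 0.0852 q [-27.  30.  66.   0.  84. -30.]
```

```bash
python3 -m crank '{"hand":[0,0,0,0,0],"translation":[[0,-0.03,0.012],[0,-0.065,0.026],[0,-0.1,0.04],[0.003,-0.135,0.054],[0.003,-0.17,0.068]],"dr":[[0.14,0,0],[0.28,0,0],[0.42,0,0],[0.56,0,0],[0.7,0,0]]}' >/dev/null; python3 go.py .345 -.287 .15 -153
```

```text
t 20.45 pos [ 0.4273 -0.2507  0.1927] trans [ 0.0428 -0.0425  0.0792] dr [ 0.439  -0.0008  0.0044] F [-0.6 -1.9 -0.3] w 0.0853 q [-44.  18.  86.   0.  75.  -6.]
```

```bash
python3 -m crank '{"hand":[0,0,0,0,0],"translation":[[0.005,-0.012,0.025],[0.02,-0.025,0.05],[0.035,-0.037,0.07],[0.042,-0.042,0.079],[0.042,-0.042,0.079]],"dr":[[0.14,0,0],[0.28,0,0],[0.42,0,0],[0.439,0,0.004],[0.439,0,0.004]]}' >/dev/null; python3 go.py .345 -.287 .046 -153
python3 - <<'E'
from h import *
im,d=cams.get_image("wrist");cv2.imwrite("pics/w5.png",im)
E
```

```text
t 20.95 pos [ 0.3468 -0.2876  0.1513] trans [ 0.1053 -0.0014  0.0015] dr [ 0.0066 -0.0015  0.0004] F [-0.6 -0.5  0.7] w 0.0853 q [-55.  17.  97.   0.  66.   8.]
```

View pics/w5.png

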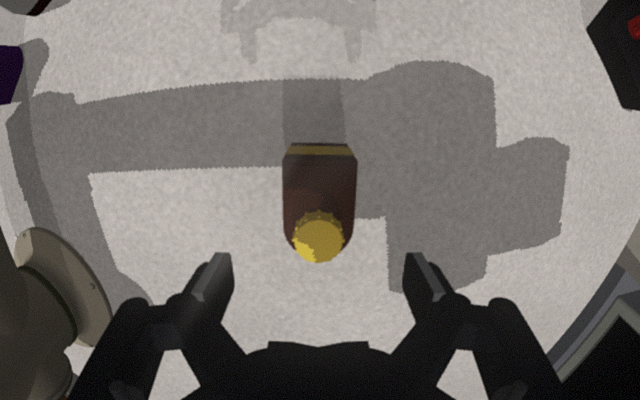

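The yellow bottle is centred at u≈320 and square to the jaws, with the rounded end toward the gripper. I'll descend and grip.

```bash
python3 -m crank '{"hand":[0,0,0,0,0],"translation":[[0.03,-0.001,0.001],[0.06,-0.001,0.001],[0.09,-0.001,0.001],[0.105,-0.001,0.001],[0.105,-0.001,0.001]],"dr":[[0.003,0,0],[0.005,0,0],[0.005,0,0],[0.005,0,0],[0.005,0,0]]}' >/dev/null
python3 go.py .345 -.287 .046 -153
python3 -m crank '{"hand":[0,255,255,255,255],"translation":[[0,0,0],[0,0,0],[0,0,0],[0,0,0],[0,0,0]],"dr":[[0,0,0],[0,0,0],[0,0,0],[0,0,0],[0,0,0]]}' 60 >/dev/null
python3 -m crank '{"hand":[255,255,255,255,255],"translation":[[0,0,0],[0,0,0],[0,0,0],[0,0,0],[0,0,0]],"dr":[[0,0,0],[0,0,0],[0,0,0],[0,0,0],[0,0,0]]}' 60
python3 -m crank '{"hand":[255,255,255,255,255],"translation":[[-0.02,0,0],[-0.06,0,0],[-0.1,0,0],[-0.14,0,0],[-0.165,0,0]],"dr":[[0,0,0],[0,0,0],[0,0,0],[0,0,0],[0,0,0]]}' >/dev/null; python3 go.py .6022 .044 .21 178.5
```

```text
t 21.5 pos [ 0.3474 -0.2868  0.0464] trans [ 0.0004 -0.0009  0.0022] dr [ 0.0039 -0.0017  0.0001] F [-0.1 -0.1  0.4] w 0.0851 q [-55.  26. 105.   0.  49.   8.]
time_s: 22.5
position: [0.3472, -0.288, 0.0487]
tool_rot: [[0.004, 0.455, -0.891], [-0.003, -0.891, -0.455], [-1.0, 0.005, -0.002]]
ft_force: [0.4, 0.9, 7.9]
grip_width: 0.0515
t 23.0 pos [ 0.3465 -0.2876  0.2158] trans [ 0.0056 -0.1791 -0.3785] dr [ 0.4982 -0.0041 -0.0059] F [ 0.9  0.3 -4.3] w 0.051 q [-55.  12.  91.   0.  76.   8.]
```

```bash
python3 -m crank '{"hand":[255,255,255,255,255],"translation":[[-0.01,-0.01,-0.02],[-0.022,-0.026,-0.055],[-0.025,-0.043,-0.09],[-0.025,-0.06,-0.125],[-0.025,-0.076,-0.16]],"dr":[[0.05,0,0],[0.12,0,0],[0.2,0,0],[0.28,0,0],[0.36,0,0]]}' >/dev/null; python3 go.py .604 .044 .235 178.5
```

```text
t 23.5 pos [ 0.4547 -0.1454  0.2381] trans [ 0.0033 -0.1721 -0.169 ] dr [ 0.1347 -0.0032 -0.002 ] F [-0.1 -1.1 -2.6] w 0.051 q [-32.  14.  85.   0.  81.  52.]
```

```bash
python3 -m crank '{"hand":[255,255,255,255,255],"translation":[[0,-0.028,-0.027],[0,-0.056,-0.054],[0,-0.084,-0.081],[0,-0.112,-0.108],[0,-0.14,-0.135]],"dr":[[0.03,0,0],[0.06,0,0],[0.09,0,0],[0.12,0,0],[0.135,-0.003,0]]}' >/dev/null; python3 -m crank '{"hand":[255,255,255,255],"translation":[[0,-0.018,-0.018],[0,-0.03,-0.032],[0,-0.03,-0.032],[0,-0.03,-0.032]],"dr":[[0,0,0],[0,0,0],[0,0,0],[0,0,0]]}' >/dev/null; python3 go.py .604 .044 .110 178.5
```

```text
t 24.4 pos [0.6051 0.0364 0.2375] trans [ 0.1275 -0.0078  0.0011] dr [ 0.0034  0.001  -0.002 ] F [ 0.4  0.2 -2.8] w 0.0513 q [-8. 27. 64. -0. 89. 84.]
```

```bash
python3 -m crank '{"hand":[255,255,255,255,255],"translation":[[0.01,-0.008,0.001],[0.045,-0.008,0.001],[0.08,-0.008,0.001],[0.11,-0.008,0.001],[0.127,-0.008,0.001]],"dr":[[0.003,0,-0.002],[0.003,0,-0.002],[0.003,0,-0.002],[0.003,0,-0.002],[0.003,0,-0.002]]}' >/dev/null
python3 -m crank '{"hand":[255],"translation":[[0,0,0]],"dr":[[0,0,0]]}' >/dev/null
python3 go.py .604 .044 .0885 178.5
python3 - <<'E'
from h import *
im,d=cams.get_image("wrist");cv2.imwrite("pics/w6.png",im)
E
```

```text
t 25.0 pos [0.6027 0.0442 0.1081] trans [ 0.0196  0.0002 -0.0015] dr [-0.0009  0.0057  0.0008] F [-0.6 -0.4 -3.2] w 0.0514 q [-7. 34. 76.  0. 71. 85.]
```

View pics/w6.png

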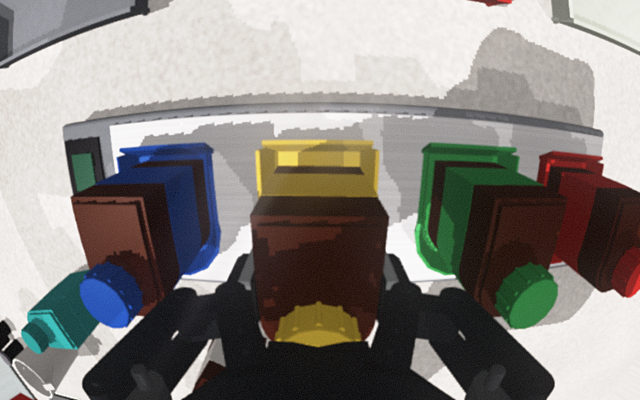

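The yellow bottle is centred over its nest at u≈318, and the other three look well seated. I'll lower it.

```bash
python3 -m crank '{"hand":[255,255,255,255,255],"translation":[[0.005,0,-0.001],[0.01,0,-0.001],[0.014,0,-0.001],[0.018,0,-0.001],[0.0185,0,-0.001]],"dr":[[0,0.003,0],[0,0.005,0],[0,0.005,0],[0,0.005,0],[0,0.005,0]]}'
python3 -m crank '{"hand":[255,255,255],"translation":[[0.001,0,0],[0.0015,0,0],[0.0015,0,0]],"dr":[[0,0,0],[0,0,0],[0,0,0]]}'
```

```text
time_s: 25.55
position: [0.6054, 0.0442, 0.0918]
tool_rot: [[0.004, -0.026, -1.0], [0.0, -1.0, 0.026], [-1.0, -0.0, -0.004]]
ft_force: [-0.2, 0.8, -3.9]
grip_width: 0.0512
time_s: 25.85
position: [0.6057, 0.0442, 0.0908]
tool_rot: [[0.005, -0.026, -1.0], [-0.0, -1.0, 0.026], [-1.0, -0.0, -0.005]]
ft_force: [0.9, 0.5, -2.7]
grip_width: 0.0515
```

```bash
python3 -m crank '{"hand":[255,255,255,255],"translation":[[0.001,0,0],[0.002,0,0],[0.003,0,0],[0.003,0,0]],"dr":[[0,-0.004,0],[0,-0.004,0],[0,-0.004,0],[0,-0.004,0]]}'
```

```text
time_s: 26.25
position: [0.6058, 0.0442, 0.0888]
tool_rot: [[0.002, -0.026, -1.0], [-0.0, -1.0, 0.026], [-1.0, 0.0, -0.002]]
ft_force: [-2.8, 0.0, 5.3]
grip_width: 0.0518
```

```bash
python3 -m crank '{"hand":[120,60,0,0,0],"translation":[[0,0,0],[0,0,0],[0,0,0],[0,0,0],[0,0,0]],"dr":[[0,0,0],[0,0,0],[0,0,0],[0,0,0],[0,0,0]]}' 60
python3 -m crank '{"hand":[0,0,0,0,0],"translation":[[-0.02,0,0],[-0.06,0,0],[-0.1,0,0],[-0.13,0,0],[-0.15,0,0]],"dr":[[0,0,0],[0,0,0],[0,0,0],[0,0,0],[0,0,0]]}' >/dev/null
python3 -m crank '{"hand":[0,0,0,0,0],"translation":[[0,0,0.04],[0,0,0.09],[0,0,0.14],[0,0,0.19],[0,0,0.23]],"dr":[[0,0,0],[0,0,0],[0,0,0],[0,0,0],[0,0,0]]}'
python3 -m crank '{"hand":[0,0,0],"translation":[[0,0,0],[0,0,0],[0,0,0]],"dr":[[0,0,0],[0,0,0],[0,0,0]]}' >/dev/null
python3 - <<'E'
from h import *
c=cams.calibration("top");im,d=cams.get_image("top");W=world(c,d);cv2.imwrite("pics/top9.png",im)
im2,_=cams.get_image("scene");cv2.imwrite("pics/scene9.png",im2)
N=dict(red=(.5956,-.1755),green=(.5989,-.0662),yellow=(.6022,.044),blue=(.6043,.1541),white=(.4162,.1473))
for n,q in N.items():
    b=0 if n=="white" else .04
    t=(np.hypot(W[...,0]-q[0],W[...,1]-q[1])<.06)&(W[...,2]>b+.078)&(W[...,2]<b+.125)
    if t.sum()<50: print(n,"hidden");continue
    (cx,cy),s,a=cv2.minAreaRect((W[t][:,:2]*1000).astype(np.float32))
    top=t&(W[...,2]>b+.1); print(n,(np.array([cx,cy])/1000-q).round(4),np.round(s),round(a,1),"capz",np.median(W[top][:,2]).round(4),"cap-nest",(W[top][:,:2].mean(0)-q).round(4),"bodyz",np.median(W[t&~top][:,2]).round(4))
E
```

```text
time_s: 26.75
position: [0.6057, 0.0442, 0.0877]
tool_rot: [[0.001, -0.026, -1.0], [0.0, -1.0, 0.026], [-1.0, -0.0, -0.001]]
ft_force: [-0.3, 0.2, 0.1]
grip_width: 0.0854
time_s: 27.75
position: [0.3729, 0.0505, 0.2374]
tool_rot: [[0.001, -0.026, -1.0], [0.0, -1.0, 0.026], [-1.0, -0.0, -0.001]]
ft_force: [0.2, 0.0, 0.2]
grip_width: 0.0856
red [-0.0003  0.0006] [53. 77.] 88.6 capz 0.1497 cap-nest [-0.0134  0.0016] bodyz 0.1282
green [-0.001  -0.0005] [53. 76.] 89.3 capz 0.1495 cap-nest [-0.0138  0.0007] bodyz 0.1281
yellow [0.0016 0.0003] [52. 77.] 88.5 capz 0.1498 cap-nest [-0.0117  0.0009] bodyz 0.1282
blue [ 0.0006 -0.0005] [52. 76.] 86.6 capz 0.1494 cap-nest [-0.0126 -0.0009] bodyz 0.1283
white [0.0042 0.0081] [42. 79.] 79.6 capz 0.1099 cap-nest [-0.0108  0.0064] bodyz 0.0881
```

View pics/scene9.png

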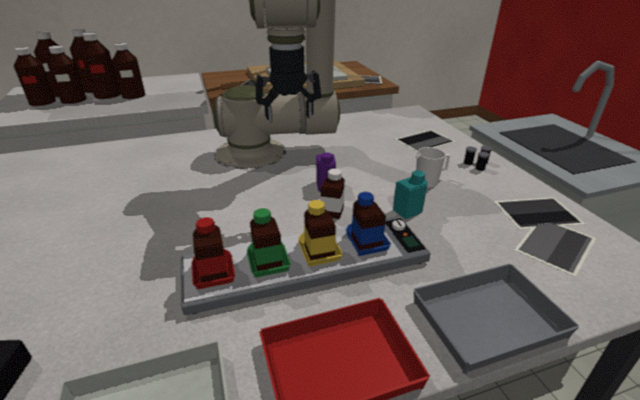

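View pics/top9.png

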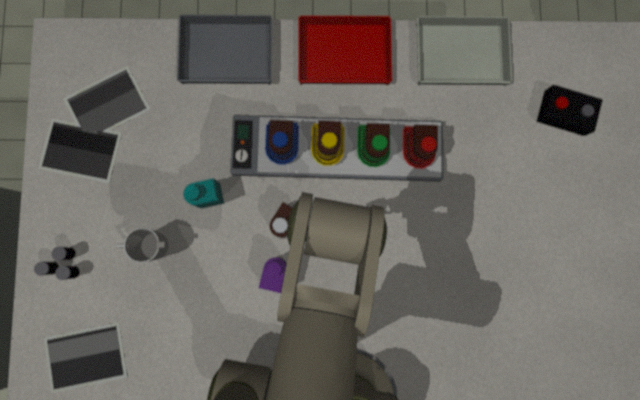

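All four caps are at z≈0.150 (40 + 110 mm), the middles are within 2 mm and the yaw within about 3°. The white cap is still at pixel (280,226) and the jug at (142,245), both unmoved. I'm handing in.

```bash
python3 -c "
from rig import env,sensors
print(sensors.observe()['time_s']);print(env.close_job())"
```

```text
28.15
the job is handed in; nothing more can be done
None
```

All four coloured bottles stand in the nests of their own colours, and I handed the job in at about 28 s of the 99 s allowed. The hand-in gives no verdict, so what follows is from my own last checks.

- **Seating:** each bottle's middle was within 2 mm of its nest's middle. Cap tops were at 149.4–149.8 mm, where 150 mm is fully down. All four stand upright, round end to round end, and in line within about 3°. I lowered each until it pressed on the floor with about 5 N before releasing it.
- **Bystanders:** the jug and the white cap were at the same pixels as at the start, so I take both as unmoved.
- **The one figure that disagreed:** the final outline fit for the white bottle was 9 mm off, with a width of 42 mm instead of 52. The arm hid part of that bottle in the top view, so I did not trust that fit.
- **Arm:** it stopped clear of everything, with the gripper open.

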